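Load a housing and clamp it by the inner knob, leaving the height ring set

ROBOT

A 6-joint arm with a two-finger parallel gripper is mounted at the origin on a cart in front of the work surface, level with it; the furniture and walls round the work are solid. World frame = base frame: x ahead of the robot, y to its left, z up, the work surface at z = 0. Lengths are in mm, angles in rad, forces in N, time in s.
With the tool pointing down it reaches from about 275 to 850 mm from the base axis. Payload 19 kg.
Tool frame: the origin (TCP) lies at the centre of the arm's flange, where the gripper is bolted on; the fingertips stand 173 mm ahead of it and the grasp point (between the pads) lies 155 mm ahead of it; z points along the fingers, y is the direction in which the jaws open and shut (so a half turn about z gives the same grasp; the last joint's range is limited). The gripper opens to 85 mm and grips with 20 to 120 N. Pads are 22 mm wide; open, the fingers measure 114 mm over their backs; the gripper's body (76 mm by 85 mm) begins 54 mm behind the grasp point. The pads swing forward as they close: fully open they stand 13 mm farther back than shut.
Start: joints at [0.982, 0.15, 1.437, -0, 1.554, -0.134], TCP at [252.597, 516.533, 404.667] pointing down, gripper open.
Joint ranges: [-2.8, 2.8], [-0.68, 2.1], [0.12, 2.68], [-1.39, 4.53], [0.16, 2.79], [-2.81, 2.81]. Speed limits (rad/s): [1.89, 1.89, 2.22, 3.01, 3.01, 3.01].

INTERFACE

Orientations are given as a unit quaternion [w, x, y, z].
In Python, from plant import env, grab_frame, camera_params, order, boxes_of, silhouettes gives the robot as it stands. Calls block until the motion is done:
- env.move_pose(position, orientation): joint-space move of the TCP to a pose.
- env.servo_line(position, orientation=None, v=150): straight line of the TCP; orientation=None keeps the orientation; v is the mean speed in mm/s.
- env.move_j(angles): joint-space move.
- env.move_gripper(opening, effort=None): finger opening in mm; effort is the grip in N (None keeps the last); returns when the fingers have stopped.
- env.sleep(seconds).
- env.solve_ik(position, orientation): joint angles nearest the present ones, or None.
- grab_frame(name): name is "scene" or "top" or "wrist"; returns (picture, depth): 420x560x3 uint8, blue, green, red; 420x560 float32, mm along the optical axis (not along the pixel's ray), 0 where there is no reading.
- camera_params(name): a dict with "vertical_fov" (degrees; the focal length in pixels is half the picture's height over the tangent of half this angle, whatever the lens; pixels are square), "cx", "cy" (the principal point, pixels), "dist_coeffs" ([k1, k2, p1, p2, k3] as OpenCV has them; the pictures are not rectified), "view" (4x4, takes a point from world to camera coordinates). Camera axes: x right, y up, looking along -z (the intrinsics and any distortion apply to the point x, -y, -z); pixel columns grow to the right and rows downward; lengths in mm; the calibration is good to about 2 mm. A picture is of the moment at which its call begins: read the wrist's pose just before it. camera_params takes no time and is no camera call; for the wrist camera it gives the pose at the moment of the call.
A pose or a line that the arm cannot do raises env.PlanningError and nothing moves.
- order.finish_job(): hands the job in, once; it reports no verdict.
Trained networks look in the newest picture that a camera, given by its name, has taken for a name from the list of things; names that differ only in an ending like _2 or _b are one class to them, and where a whole thing is asked for, a point or a joint stands for the part that bears it (a point fixed in the world has none). Each returns a list of dicts, best first, with "conf" (0 to 1); they miss things now and then, are a little off and sometimes report something else, mostly with a low value. They report only what shows in the picture. A call takes as long as a camera call. They do not tell look-alikes from the thing itself.
- boxes_of(target, camera): "box" ([centre column, centre row, width, height] in pixels, round what is visible of it).
- silhouettes(target, camera): "region" (420x560 bool, what is visible of it) and "box" ([centre column, centre row, width, height] in pixels, round what is visible of it).
Readings, each from a call of its own:
- env.current_t(): time.
- env.current_joint_pos(): joint angles.
- env.current_qvel(): joint speeds.
- env.current_effort(): joint torques, N m.
- env.current_tcp_pos(): TCP position.
- env.current_tcp_rot(): TCP orientation.
- env.current_ft_force(): force on the tool from outside, world axes, zero at the start.
- env.current_ft_torque(): the same for the moment, N m.
- env.current_grip_width(): finger opening in mm.
Only numpy, scipy, OpenCV 4.12 (cv2) and the standard library are available. Lean on these libraries where they do the work, as an engineer would, in place of code of your own. Each camera call takes 0.05 s, during which the arm holds its last target.

TASK

Load the turned aluminium housing that lies by itself at the front right into the round nest of the fixture's loading slide, flat face up, and push the slide fully home under the clamp head. Then turn only the small black inner knob clockwise, by feel, until the foot bears firmly but gently on the housing (about 12 N, never more than 30 N), and let go. The graduated outer ring round the knob is already set for this batch and must not be turned; leave the other parts on the plate where they are.

Things in the scene. Friction and masses are not known exactly. Their poses are not given: they have to be found in the camera images.
- housing: the workpiece: turned aluminium housing, a plain solid cylinder 46 mm in diameter and 36 mm high, about 50 g, standing upright at the front right, its closed flat face (small bore, three dimples) up. Origin at the centre of its underside, z up. Its yaw does not matter.
- fixture: clamping fixture, fixed: aluminium base 250 x 112 mm, two steel rails with tops 27 mm above the plate, grey column at the back, grey arm (top 113 mm up) overhanging the slide. Origin on the plate, z up, x along the rails towards the column, the way the slide is pushed home. Vertical clamp axis at x = 45 mm, y = 0; front of the overhanging head at x = 14 mm. The inner knob is its highest part.
- slide (a joint): the loading slide, m: 0 to 0.015 = pulled out to the loading end (start), 0.12 = fully home against its hard stop with the nest under the clamp axis. Moves along the fixture's +x with about 3 N of friction and a drag of 15 N per m/s; stays where it is left.
- nest (a point): centre of the nest's floor, on the slide, axes as the fixture's; the seated housing's origin lies here. The nest is a round recess 48 mm in diameter and 6 mm deep with a small chamfer; its rim is level with the rails, 27 mm above the plate, so the seated housing stands 30 mm proud. Load with the fingers closing across the fixture (its y), tips above the rails.
- pull_knob (a point): top centre of the slide's black upright pull knob: 18 mm in diameter, gripping part 30 mm high, top 64 mm above the plate, 100 mm in front (fixture -x) of the nest centre. Grip it from above across the fixture (its y) and push along +x, or push it from the front. With the slide home it is 69 mm in front of the head.
- clamp_knob (a joint): inner knob, rad: grows as it turns clockwise seen from above, range 0 to 2.4, starts at 0 to 0.15. A steep cam lowers a rubber-faced foot under the head about 8 mm per rad; touch comes 0.35 to 1.45 rad after the start, with the ring and how far the foot is screwed in. Free turning meets even friction; after touch each newton of clamping adds 8 mN m (12 N: 0.10 N m more). Stays where left.
- knob_top (a point): top centre of the small black ribbed inner knob with a white line, on the clamp axis, 147 to 149 mm above the plate. 26 mm in diameter, it stands 19 to 21 mm proud of the outer ring's top; the lowest 3 mm are a thinner neck. Grip its upper 13 mm from above with 30 N or more, any yaw, fingertips clear of the ring. After touch stiff disc springs behind the foot add about 60 N of clamping per rad of knob.
- ring (a joint): outer height ring, rad (clockwise from above positive), set between -0.5 and 0.5: knurled aluminium ring round the inner knob, 58 mm in diameter, 14 mm high, with black graduation and a red line; its flat top is 127 mm above the plate. It shifts the height of foot and knob, is held only by light friction (0.15 N m) and turns if a finger drags on it.
- ring_mark (a point): the outer end of the red line on top of the outer ring, 25.5 mm from the axis; it shows whether the ring has been turned.
- shuttle: the steel loading slide, with its nest plate 68 x 66 x 14 mm; origin under the nest centre, 8 mm below point nest, axes as the fixture's.
- loose_housing: bystander: another aluminium housing, 46 mm in diameter, 38 mm high, open top with bosses, farther back on the right; origin under its centre.
- v_block_a: bystander: steel V-block 33 x 40 x 34 mm; origin under its centre.
- v_block_b: bystander: the second steel V-block, same size.
- flanged_bush: bystander: flanged aluminium bush, 46 mm in diameter, 34 mm high, on the left; origin under its centre.
- hex_key: bystander: black hex key lying flat, 82 mm long, on the left; origin under its centre.
- pen: bystander: purple and white marker pen lying flat, 132 mm long, 11 mm thick, front left; origin under its centre.
Not all that is in view belongs to the job. Leave any pink look-alike of the housing alone.

How it is judged:
By the outcome, as a careful person would: the job done as asked, in the order asked, and still so for the second after the job is handed in, with the robot touching nothing.
It also fails if it takes over 67 s, if anything falls off the work surface, if the arm or the gripper's body presses on something with over 40 N, if the wrist force passes 120 N, or if a joint passes its speed limit or range.

## Working session

There is one attempt and no reset: what is moved stays moved. The work goes in short steps, each a Python script; the robot and the scene stay as the last script left them, time stands still between calls to the robot, and variables do not carry over. Pictures are saved under pics/ and viewed, and the job is handed in when it is done.

```bash
ls; mkdir -p pics
python3 - <<'E'
from plant import env, grab_frame, camera_params, order, boxes_of, silhouettes
import cv2,numpy as np
print(env.current_t())
for n in("scene","top","wrist"):
    p,d=grab_frame(n); cv2.imwrite(f"pics/a_{n}.png",p); np.save(f"pics/a_{n}.npy",d)
    c=camera_params(n); print(n,c["vertical_fov"],c["cx"],c["cy"],c["dist_coeffs"],np.round(c["view"],3).tolist())
print(env.current_tcp_rot(),env.current_t())
E
```

```text
pics
0.0
scene 45.10670177853242 283.3148568562349 212.8971296483945 [-0.08838826  0.          0.          0.          0.        ] [[0.823, -0.568, -0.022, -482.31], [0.257, 0.339, 0.905, -233.731], [-0.506, -0.75, 0.425, -1017.864], [0.0, 0.0, 0.0, 1.0]]
top 50.96190282958214 278.65183596961026 207.94853204542167 [-0.1343769  0.         0.         0.         0.       ] [[0.02, -0.999, -0.025, -10.244], [0.982, 0.015, 0.19, -584.101], [-0.19, -0.029, 0.981, -1174.912], [0.0, 0.0, 0.0, 1.0]]
wrist 61.863937047468355 276.6583329518062 202.91602119994437 [-0.04815054  0.          0.          0.          0.        ] [[0.441, 0.897, -0.001, -574.44], [-0.86, 0.423, -0.286, 36.254], [-0.256, 0.127, 0.958, -378.963], [0.0, 0.0, 0.0, 1.0]]
[-1.50329271e-04  2.25449747e-01  9.74254683e-01 -4.47930692e-04] 0.15
```

View pics/a_scene.png

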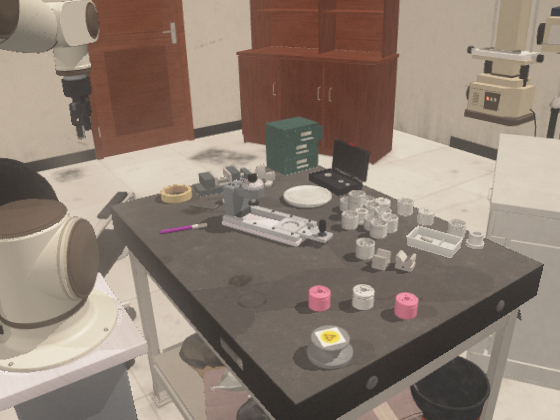

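View pics/a_top.png

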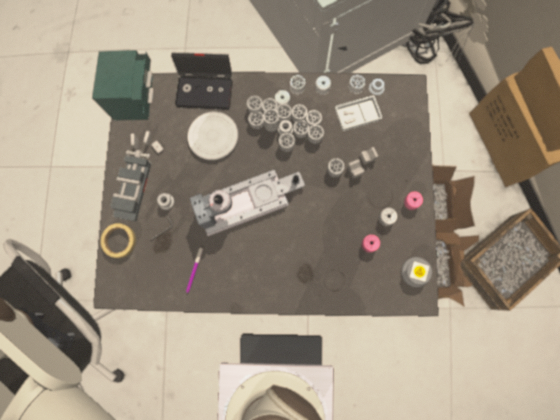

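View pics/a_wrist.png

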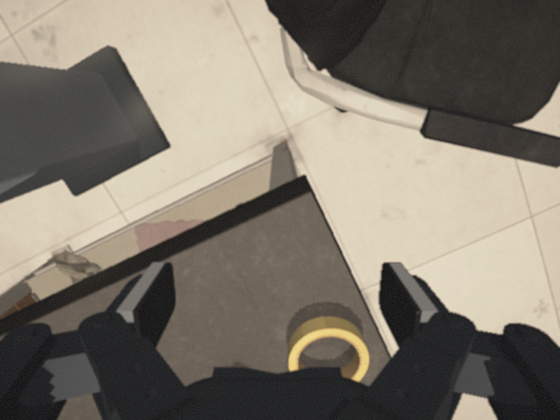

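Top view: candidates for the housing are the bare aluminium one at (389,216), which stands alone at the front right and fits the description, the pink look-alikes at (414,200) and (371,243), the loose housing near the V-blocks at (336,167), and the cluster around (285,120). The fixture runs from the column at (203,210) to the pull knob at (297,180).

```bash
cat > h.py <<'E'
from plant import env, grab_frame, camera_params, order, boxes_of, silhouettes
import cv2,numpy as np
def K(c):
    f=210/np.tan(np.radians(c["vertical_fov"])/2); return np.array([[f,0,c["cx"]],[0,f,c["cy"]],[0,0,1.]])
def ray(c,px):
    px=np.array(px,float).reshape(-1,1,2)
    u=cv2.undistortPoints(px,K(c),np.array(c["dist_coeffs"],float)).reshape(-1,2)
    return np.c_[u[:,0],-u[:,1],-np.ones(len(u))]
def onplane(c,px,z):
    V=np.array(c["view"]);R=V[:3,:3];t=V[:3,3];C=-R.T@t
    D=ray(c,px)@R; return C+D*((z-C[2])/D[:,2])[:,None]
def bydepth(c,px,d):
    V=np.array(c["view"]);R=V[:3,:3];t=V[:3,3]
    return (ray(c,px)*np.array(d).reshape(-1,1)-t)@R
def proj(c,P):
    V=np.array(c["view"]);P=np.atleast_2d(P)@V[:3,:3].T+V[:3,3]
    Q=P*[1,-1,-1]
    return cv2.projectPoints(Q,np.zeros(3),np.zeros(3),K(c),np.array(c["dist_coeffs"],float))[0].reshape(-1,2)
def cloud(c,d):
    v,u=np.nonzero(d>0); return bydepth(c,np.c_[u,v],d[v,u]),np.c_[u,v]
def quat(yaw): # tool down, tool y axis at angle yaw+? : tool x axis=(cos a, sin a)
    from scipy.spatial.transform import Rotation as Ro
    q=(Ro.from_euler('z',yaw)*Ro.from_euler('x',np.pi)).as_quat(); return [q[3],q[0],q[1],q[2]]
E
python3 - <<'E'
from h import *
p,d=grab_frame("top"); c=camera_params("top")
for n in ["housing","loose_housing","fixture","nest","pull_knob","shuttle","clamp_knob","knob_top","ring","ring_mark","v_block_a","flanged_bush","pen","hex_key"]:
    for b in boxes_of(n,"top")[:4]:
        u,v,w,h=b["box"]; print(n,round(b["conf"],2),np.round(b["box"],1), np.round(onplane(c,[[u,v]],{"housing":36,"loose_housing":38,"fixture":27,"nest":21,"pull_knob":64,"clamp_knob":148,"knob_top":148,"ring":127,"ring_mark":127}.get(n,10))[0],1))
crop=lambda x0,x1,y0,y1,s:cv2.resize(p[y0:y1,x0:x1],None,fx=s,fy=s,interpolation=cv2.INTER_CUBIC)
cv2.imwrite("pics/b_fix.png",crop(180,315,160,245,6)[:600,:800])
cv2.imwrite("pics/b_hous.png",crop(320,440,140,260,5))
print(env.current_t())
E
```

```text
housing 0.7 [413.8 200.1  17.1  16.4] [ 616.9 -385.9   36. ]
housing 0.66 [356.6 167.3  16.2  15. ] [ 711.3 -222.4   36. ]
housing 0.5 [372.3 242.9  17.6  16.5] [ 492.4 -263.6   36. ]
loose_housing 0.62 [336.7 169.   16.8  14. ] [ 704.6 -164.5   38. ]
fixture 0.96 [247.2 201.2 108.7  63.7] [608.2  91.9  27. ]
fixture 0.41 [218.1 199.7   7.4   9.3] [611.4 176.4  27. ]
nest 0.76 [277.  189.6  51.   32.9] [645.    7.1  21. ]
pull_knob 0.83 [276.8 190.   55.8  31.8] [633.7   6.1  64. ]
shuttle 0.93 [277.2 192.1  54.5  33.3] [640.1   6.7  10. ]
shuttle 0.34 [357.1 166.1  15.5  16.1] [ 722.6 -227.9   10. ]
clamp_knob 0.5 [215.9 197.6  10.7   9.9] [591.4 161.8 148. ]
knob_top 0.46 [217.2 197.6   8.4   8.9] [591.4 158.4 148. ]
ring 0.62 [219.7 200.4  20.3  18.8] [588.5 154.9 127. ]
ring 0.28 [196.2 271.1  14.   44.7] [400.7 208.2 127. ]
ring_mark 0.59 [221.6 201.3  24.5  20.3] [586.1 149.8 127. ]
v_block_a 0.61 [369.9 154.4  23.   18.2] [ 759.6 -266.9   10. ]
v_block_a 0.56 [355.8 168.8  14.8  15. ] [ 714.3 -223.9   10. ]
flanged_bush 0.49 [165.  199.1  17.4  17.3] [614.6 338.3  10. ]
pen 0.56 [194.8 271.8  17.5  44.7] [403.7 237.2  10. ]
hex_key 0.59 [165.1 226.8  23.7  23. ] [531.9 332.2  10. ]
0.9
```

View pics/b_hous.png

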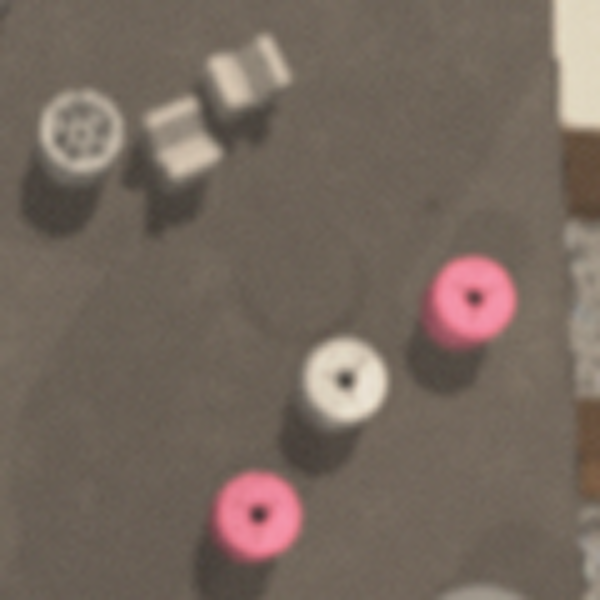

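View pics/b_fix.png

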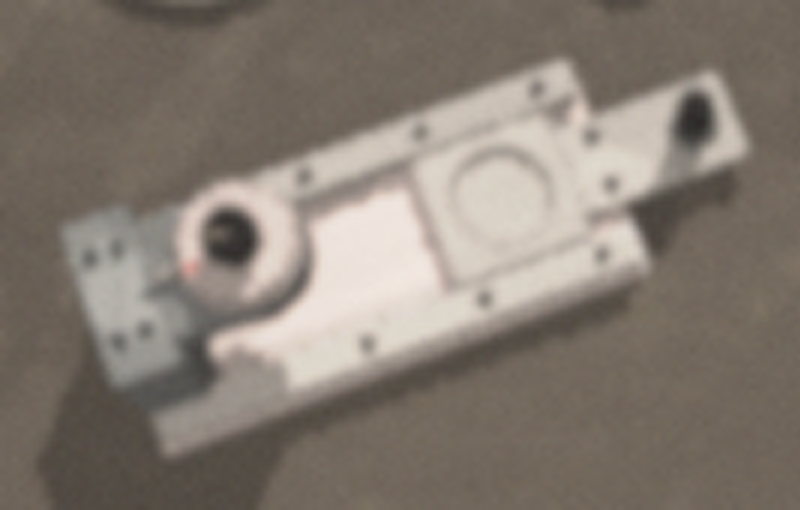

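The crop confirms the bare aluminium housing with flat top, bore and dimples at top pixel (389,216). The pinks are at (414.8,199.8) and (371.6,242.8). The fixture shows clearly: nest about (263.5,192), pull knob top (296,178), inner knob (218,199), red mark at the ring's lower left.

Run:
```python
from h import *
from scipy.spatial.transform import Rotation as Ro
c=camera_params("top")
d=np.load("pics/a_top.npy")
for n,px,z in [("housing",(389,216),36),("nest",(263.5,192.2),27),("pull",(295.8,178),64),("knob",(218.3,199.3),148),("bush",(166,200),34),("pink1",(414.8,199.6),36),("pink2",(371.6,242.8),36)]:
    P=onplane(c,[px],z)[0]; u,v=map(int,np.round(px)); print(n,np.round(P,1),"depth",np.round(bydepth(c,[px],[d[v,u]])[0],1))
w=camera_params("wrist");V=np.array(w["view"]);C=-V[:3,:3].T@V[:3,3]
q=env.current_tcp_rot();R=Ro.from_quat([q[1],q[2],q[3],q[0]]).as_matrix();p=np.array(env.current_tcp_pos())
print("cam in tool",R.T@(C-p)," axes in tool(x,y,look)",np.round(R.T@V[:3,:3].T@np.diag([1,1,-1]),3).tolist())
print("tool axes",np.round(R,3).tolist(), env.current_joint_pos())
```

```text
housing [ 569.6 -312.7   36. ] depth [ 571.5 -315.1   25.3]
nest [635.4  45.6  27. ] depth [636.5  46.   22. ]
pull [669.1 -46.6  64. ] depth [668.6 -46.5  65.8]
knob [586.9 155.3 148. ] depth [587.2 155.5 146.7]
bush [606.9 327.9  34. ] depth [613.1 336.7   4.4]
pink1 [ 618.4 -388.9   36. ] depth [ 621.3 -392.8   22.5]
pink2 [ 492.6 -261.6   36. ] depth [ 494.  -263.8   24.3]
cam in tool [7.23627686e+01 6.83489925e-02 3.14075925e+01]  axes in tool(x,y,look) [[-0.002, 0.958, -0.286], [1.0, 0.002, -0.001], [0.0, 0.286, 0.958]]
tool axes [[-0.898, 0.439, -0.0], [0.439, 0.898, -0.0], [0.0, -0.0, -1.0]] [ 9.81984138e-01  1.50471979e-01  1.43738150e+00  3.41812627e-05
  1.55378689e+00 -1.34006868e-01]
```

Run:
```python
from h import *
a=np.radians(112.2); ex=np.array([np.cos(a),np.sin(a)])
P=np.array([634,46])+10*ex
print(env.solve_ik([P[0],P[1],420],quat(a)))
env.move_pose([P[0],P[1],420],quat(a)); print(env.current_t())
c=camera_params("wrist"); p,d=grab_frame("wrist"); np.save("pics/c.npy",d); cv2.imwrite("pics/c.png",p)
import pickle; pickle.dump(c,open("pics/c.pkl","wb"))
for n in ["nest","knob_top","ring","pull_knob"]:
    for s in boxes_of(n,"wrist")[:2]: print(n,s["conf"],np.round(s["box"],1))
print(env.current_t(),env.current_tcp_pos(),env.current_tcp_rot())
```

```text
[-0.03423859  0.26729115  1.26682221  0.          1.60747929 -0.42170168]
3.0417
nest 0.79 [279.5 221.2  66.4 143.4]
knob_top 0.81 [277.9  43.8  38.9  44. ]
pull_knob 0.49 [278.9 145.2 112.6 286.8]
3.2917 [630.1427404   55.75303259 420.02871395] [-5.29293753e-07  5.57441950e-01  8.30215919e-01  2.39440603e-05]
```

View pics/c.png

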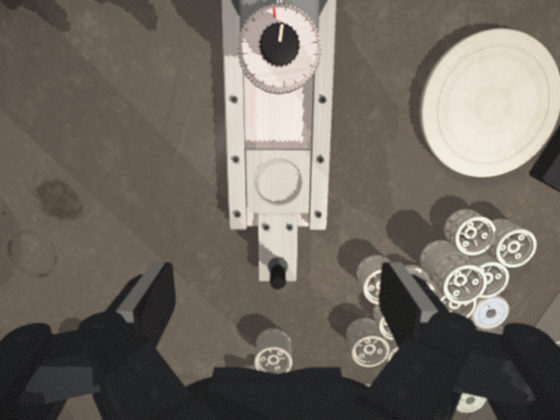

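The wrist picture shows the fixture upright in view: inner knob at (280,43), ring with the red mark at (274,13), nest circle at (278,182), pull knob at (278,275). Next I refine these positions.

Run:
```python
from h import *
import pickle
p=cv2.imread("pics/c.png"); c=pickle.load(open("pics/c.pkl","rb"))
a=np.concatenate([cv2.resize(p[0:96,230:330],None,fx=6,fy=6,interpolation=cv2.INTER_CUBIC)],0)
cv2.imwrite("pics/c1.png",a)
cv2.imwrite("pics/c2.png",cv2.resize(p[145:295,220:340],None,fx=4,fy=4,interpolation=cv2.INTER_CUBIC))
```

```text
(no output)
```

View pics/c1.png

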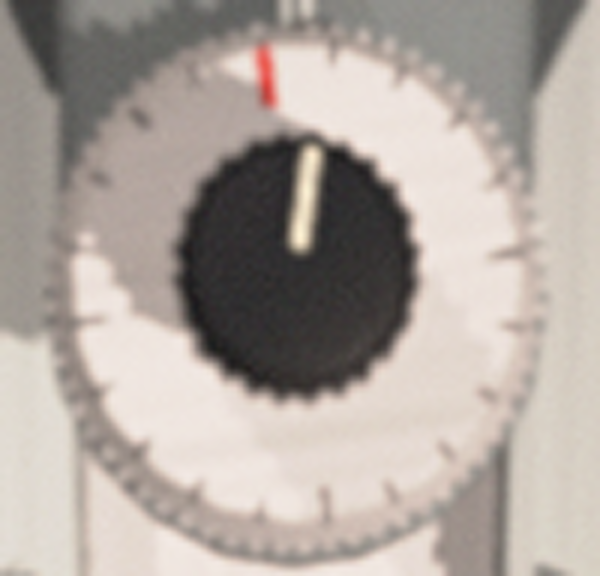

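View pics/c2.png

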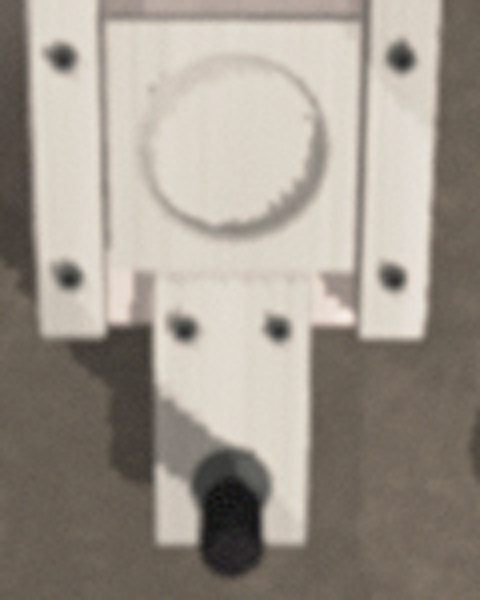

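Run:
```python
from h import *
import pickle
c=pickle.load(open("pics/c.pkl","rb"))
f=lambda x,y,s,u0,v0:[u0+(x+.5)/s-.5,v0+(y+.5)/s-.5]
k=onplane(c,[f(299.5,253,6,230,0)],148)[0]
rg=onplane(c,[f(299,290,6,230,0)],127)[0]
n=onplane(c,[f(234,146,4,220,145)],27)[0]
pk=onplane(c,[f(231,545,4,220,145)],64)[0]
print("knob",k,"ringc",rg,"nest",n,"pull",pk)
v=k-n; print("nest->knob",np.hypot(*v[:2]),np.degrees(np.arctan2(v[1],v[0])))
v=n-pk; print("pull->nest",np.hypot(*v[:2]),np.degrees(np.arctan2(v[1],v[0])))
E1=onplane(c,[f(27,0,4,220,145),f(41,335,4,220,145),f(441,0,4,220,145),f(425,335,4,220,145)],27)
for i in (0,2):
    v=E1[i]-E1[i+1]; print("rail ang",np.degrees(np.arctan2(v[1],v[0])))
print(np.hypot(*(E1[0]-E1[2])[:2]), (E1[0]+E1[2])/2,(E1[1]+E1[3])/2)
d=np.load("pics/c.npy"); P,uv=cloud(c,d)
for lo,hi in((125,130),(144,151)):
    m=(abs(P[:,2]-(lo+hi)/2)<(hi-lo)/2)&(np.hypot(*(P-k)[:,:2].T)<40); print(lo,m.sum(),np.median(P[m],0),(P[m].max(0)+P[m].min(0))/2)
b=(P[:,2]>22)&(P[:,2]<32)&(np.hypot(*(P-n)[:,:2].T)<100); print("z rails",np.median(P[b][:,2]))
```

```text
knob [591.28444058 156.65713217 148.        ] ringc [591.7359733 155.8255164 127.       ] nest [635.92219877  46.29433613  27.        ] pull [671.94120893 -44.29977425  64.        ]
nest->knob 119.0482095877017 112.02155067192798
pull->nest 97.49185570272941 111.68210870667802
rail ang 112.2453533805107
rail ang 111.85180624289018
106.45211023492826 [621.36116341  81.94999494  27.        ] [655.84252428  -3.18650016  27.        ]
125 3441 [592.12790212 154.68275788 126.8609951 ] [591.41283996 155.92417374 127.21686833]
144 1350 [591.23404506 155.63833713 147.52826536] [591.27059982 155.99775619 147.03099329]
z rails 26.056514741845668
```

```bash
cat >> h.py <<'E'
A=np.radians(112.05); EX=np.array([np.cos(A),np.sin(A)]); EY=np.array([-np.sin(A),np.cos(A)]); Q=quat(A)
NEST=np.array([635.9,46.3]); KNOB=np.array([591.4,156.1])
E
python3 - <<'E'
from h import *
P=np.array([569.6,-312.7])+10*EX
env.move_pose([P[0],P[1],430],Q); print(env.current_t())
c=camera_params("wrist"); p,d=grab_frame("wrist"); np.save("pics/d.npy",d); cv2.imwrite("pics/d.png",p)
import pickle; pickle.dump(c,open("pics/d.pkl","wb"))
for s in silhouettes("housing","wrist")[:4]: print(s["conf"],np.round(s["box"],1),onplane(c,[s["box"][:2]],36))
print(env.current_tcp_pos())
u,v=proj(c,[569.6,-312.7,36])[0]; print(u,v); u,v=int(u),int(v)
cv2.imwrite("pics/d1.png",cv2.resize(p[v-40:v+40,u-40:u+40],None,fx=7,fy=7,interpolation=cv2.INTER_CUBIC)); print(u-40,v-40)
E
```

```text
4.6583
0.67 [225.4 107.8  44.7  46.6] [[ 494.89361786 -262.36727591   36.        ]]
0.63 [275.6 179.4  44.3  42.6] [[ 569.10298359 -311.78307763   36.        ]]
0.58 [291.  253.4  44.   49.8] [[ 617.18365145 -384.58965696   36.        ]]
[ 566.39367248 -302.24703994  430.09490729]
275.71174918782276 180.35531237566812
235 140
```

View pics/d1.png

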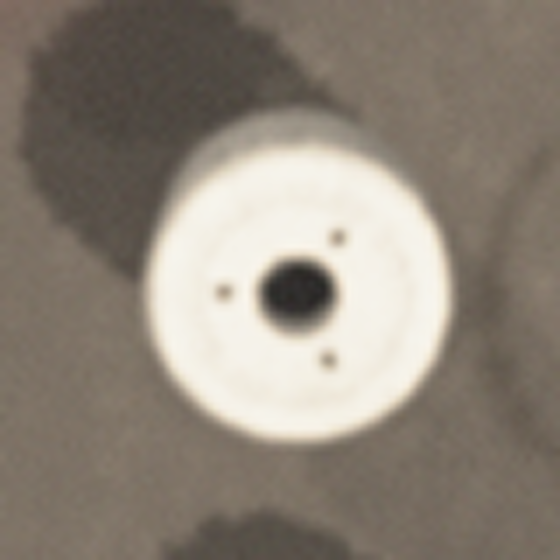

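View pics/d.png

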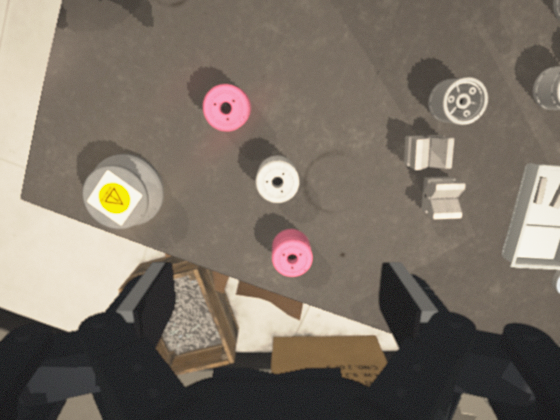

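The bare aluminium one is at wrist pixel (277.4,181.3), with bore and three dimples showing. Pinks are at (226,108) and (292,253), clear of the finger line. Now I pick it.

Run:
```python
from h import *
import pickle
c=pickle.load(open("pics/d.pkl","rb"))
H=onplane(c,[[277.36,181.3]],36)[0]; print(H)
env.move_pose([H[0],H[1],250],Q)
env.servo_line([H[0],H[1],182],Q,v=120)
f0=np.array(env.current_ft_force())
env.move_gripper(40,40); print("w",env.current_grip_width(),env.current_ft_force()-f0,env.current_t())
env.servo_line([H[0],H[1],300],Q,v=200)
print(env.current_tcp_pos(),env.current_grip_width(),env.current_ft_force())
c=camera_params("wrist"); p,d=grab_frame("wrist"); np.save("pics/e.npy",d); cv2.imwrite("pics/e.png",p)
pickle.dump((c,env.current_tcp_pos()),open("pics/e.pkl","wb")); print(env.current_t())
cv2.imwrite("pics/e1.png",cv2.resize(p[210:380,180:380],None,fx=3.5,fy=3.5,interpolation=cv2.INTER_CUBIC))
```

```text
[ 571.60465477 -312.9974389    36.        ]
w 44.5713538190537 [-0.95146453  1.82409463  5.29249106] 6.6833
[ 571.37888888 -312.87760562  298.65698511] 44.940802120063815 [-0.29670608 -0.03652836 -0.9961942 ]
7.475
```

View pics/e1.png

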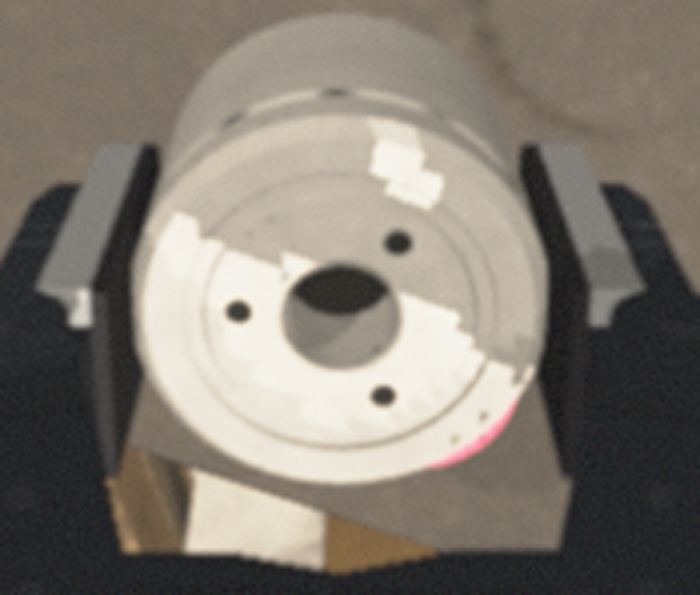

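Run:
```python
from h import *
import pickle
from scipy.optimize import least_squares
c,tp=pickle.load(open("pics/e.pkl","rb")); tp=np.array(tp)
th=np.linspace(0,2*np.pi,721)
def circ(x,y,z,r=23): return np.c_[x+r*np.cos(th),y+r*np.sin(th),np.full(721,z)]
def ext(uv): return np.array([uv[:,0].min(),uv[:,0].max(),uv[:,1].min(),uv[:,1].max()])
g=lambda x,o:o+(x+.5)/3.5-.5
obs=np.array([g(133,180),g(547,180),g(112,210),g(483,210)])
s=least_squares(lambda q:ext(proj(c,circ(*q)))-obs,[tp[0],tp[1],tp[2]-147])
d=s.x-tp; print(s.x,s.fun,"along EX",d[:2]@EX,"EY",d[:2]@EY,"dz",d[2])
# fixed z
s=least_squares(lambda q:ext(proj(c,circ(q[0],q[1],tp[2]-146)))-obs,[tp[0],tp[1]])
d=s.x-tp[:2]; print(s.fun,"along EX",d@EX,"EY",d@EY)
dd=np.load("pics/e.npy"); P,uv=cloud(c,dd); m=(abs(P[:,2]-(tp[2]-147))<6)&(np.hypot(*(P-tp)[:,:2].T)<22)
A_=np.c_[(P[m,:2]-tp[:2])@EX,(P[m,:2]-tp[:2])@EY,np.ones(m.sum())]; print(m.sum(),np.linalg.lstsq(A_,P[m,2]-tp[2],rcond=None)[0])
```

```text
[ 571.71778495 -313.43349074  148.79694906] [-0.56504416  0.56476745  0.60933616 -0.68229209] along EX -0.6604841549843128 EY -0.11063094100767061 dz -149.3943056318175
[-2.29832164  2.29586434 -0.6167182   1.09005314] along EX 1.2470611762446342 EY -0.11665990437227082
8771 [ 2.36849788e-03  1.25124084e-03 -1.47267334e+02]
```

Run:
```python
from h import *
env.move_pose([*NEST,270],Q)
env.servo_line([*NEST,214],Q,v=120)
env.sleep(0.1)
f0=np.array(env.current_ft_force()); print(env.current_tcp_pos(),f0,env.current_t())
z=214
while z>200:
    z-=1; env.servo_line([*NEST,z],Q,v=25)
    f=np.array(env.current_ft_force())-f0
    print(z,np.round(env.current_tcp_pos(),1),np.round([f[:2]@EX,f[:2]@EY,f[2]],1))
    if f[2]>6: break
print(env.current_grip_width(),env.current_t())
p,d=grab_frame("wrist"); cv2.imwrite("pics/f.png",p)
```

```text
[636.22329925  46.15965994 215.0668423 ] [-0.24923264  0.13606102  0.27776266] 9.5583
213 [635.9  46.3 213.3] [ 0.1 -0.3 -0.2]
212 [635.9  46.3 212. ] [ 0.6  0.1 -0.3]
211 [635.9  46.3 210.9] [-1.  -0.6 -0.7]
210 [635.9  46.3 209.9] [-1.3 -1.  -0.6]
209 [635.9  46.3 208.9] [ 0.4 -0.7 -1.5]
208 [635.9  46.3 207.9] [ 0.3 -0.5 -0.6]
207 [635.9  46.3 206.9] [-0.4  0.1  0.2]
206 [635.9  46.3 205.9] [ 0.1 -0.6 -1. ]
205 [635.9  46.3 204.9] [-1.1 -0.2  0.5]
204 [635.9  46.3 203.9] [-0.3 -0.6 -1. ]
203 [636.   46.3 203.7] [1.4 3.6 7.2]
44.365361061999934 12.3083
```

View pics/f.png

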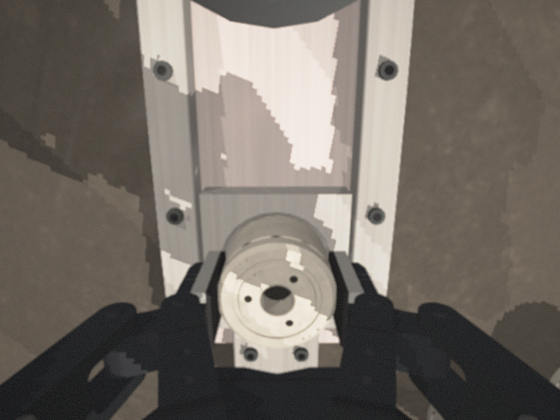

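Run:
```python
from h import *
import pickle
env.move_gripper(66,40)
env.servo_line([*NEST,250],Q,v=200)
PK=NEST-100*EX
env.move_pose([*PK,260],Q)
env.sleep(0.1)
c=camera_params("wrist"); p,d=grab_frame("wrist"); cv2.imwrite("pics/g.png",p); np.save("pics/g.npy",d)
pickle.dump(c,open("pics/g.pkl","wb"))
P,uv=cloud(c,d)
m=(np.hypot(*(P[:,:2]-NEST).T)<20); print("top z",np.median(P[m,2]))
A_=np.c_[(P[m,:2]-NEST)@EX,(P[m,:2]-NEST)@EY,np.ones(m.sum())]; print(np.linalg.lstsq(A_,P[m,2],rcond=None)[0])
m=(P[:,2]>59)&(P[:,2]<69)&(np.hypot(*(P[:,:2]-PK).T)<25); print("pk",m.sum(),P[m].mean(0) if m.any() else 0,PK)
print(env.current_t())
```

```text
top z 55.95879494640316
[-1.08434842e-02  5.41907503e-03  5.50172880e+01]
pk 797 [672.89345395 -45.92263004  62.41000908] [673.44155712 -46.38565956]
13.7167
```

View pics/g.png

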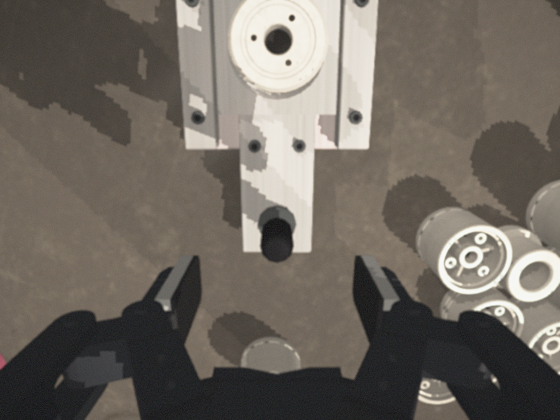

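The housing sits flat in the nest (279,40), and the pull knob at (277,245) is where computed. Next I grip it and push the slide home.

Run:
```python
from h import *
PK=np.array([673.2,-46.2]); z=210
env.servo_line([*PK,z],Q,v=150)
env.sleep(0.1); f0=np.array(env.current_ft_force())
env.move_gripper(14,40); f=np.array(env.current_ft_force())-f0
print("w",env.current_grip_width(),np.round(f,1),env.current_t())
g=PK+100*EX; env.servo_line([*g,z],Q,v=90)
s=100
while s<126:
    s+=2; g=PK+s*EX; env.servo_line([*g,z],Q,v=40)
    f=np.array(env.current_ft_force())-f0; t=(np.array(env.current_tcp_pos())[:2]-PK)
    print(s,np.round(t@EX,1),np.round([f[:2]@EX,f[:2]@EY,f[2]],1))
    if f[:2]@EX<-15: break
env.sleep(0.15)
f=np.array(env.current_ft_force())-f0; t=(np.array(env.current_tcp_pos())[:2]-PK)
print(np.round(t@EX,2),np.round([f[:2]@EX,f[:2]@EY,f[2]],1),env.current_t())
```

```text
w 16.735739906424445 [-5.1 -1.3  5.2] 14.8083
102 101.9 [-0.   5.7  6.2]
104 103.9 [-0.5  5.8  6.2]
106 105.8 [-1.3  5.9  6.5]
108 107.8 [-1.9  7.1  5.8]
110 109.8 [-1.3  5.9  5. ]
112 111.9 [-1.6  7.   6.7]
114 113.8 [-1.1  6.4  6.6]
116 115.8 [-0.7  6.3  6.3]
118 117.9 [-2.2  6.   5.9]
120 119.6 [-3.4  5.6  6.2]
122 120.2 [-19.    6.5   1.6]
120.21 [-19.5   6.7   1.8] 18.9667
```

Run:
```python
from h import *
import pickle
env.move_gripper(50,50)
t=np.array(env.current_tcp_pos()); env.servo_line([t[0],t[1],300],Q,v=200)
V=KNOB-60*EX
env.move_pose([*V,420],Q)
env.sleep(0.1)
c=camera_params("wrist"); p,d=grab_frame("wrist"); cv2.imwrite("pics/i.png",p); np.save("pics/i.npy",d)
pickle.dump(c,open("pics/i.pkl","wb"))
P,uv=cloud(c,d)
m=(P[:,2]>142)&(P[:,2]<153)&(np.hypot(*(P[:,:2]-KNOB).T)<25); print("knob",m.sum(),P[m].mean(0),(P[m].max(0)+P[m].min(0))/2,np.percentile(P[m,2],[50,80]))
m=(P[:,2]>124)&(P[:,2]<130)&(np.hypot(*(P[:,:2]-KNOB).T)<40); print("ring",m.sum(),(P[m].max(0)+P[m].min(0))/2)
for n,z in (("knob_top",148),("ring",127),("pull_knob",64)):
  for s in boxes_of(n,"wrist")[:1]: print(n,s["conf"],s["box"],onplane(c,[s["box"][:2]],z))
u,v=map(int,proj(c,[*KNOB,140])[0]); print(u,v)
y0=max(v-55,0); cv2.imwrite("pics/i1.png",cv2.resize(p[y0:v+55,u-55:u+55],None,fx=5,fy=5,interpolation=cv2.INTER_CUBIC)); print(u-55,y0)
print(env.current_t(),env.current_tcp_pos())
```

```text
knob 1220 [591.04169445 156.039263   147.34390003] [591.05603774 155.75541263 146.22252303] [147.50648071 148.19094907]
ring 3282 [590.83751275 157.97040701 126.8524126 ]
knob_top 0.65 [277.0, 119.2, 36.0, 37.5] [[591.43472295 155.52250907 148.        ]]
ring 0.86 [278.1, 114.3, 76.3, 80.7] [[591.26257184 157.95881798 127.        ]]
pull_knob 0.65 [279.2, 184.0, 66.0, 87.2] [[617.28102844  96.44611008  64.        ]]
277 117
222 62
20.85 [614.0703312  100.25931144 418.92968875]
```

View pics/i.png

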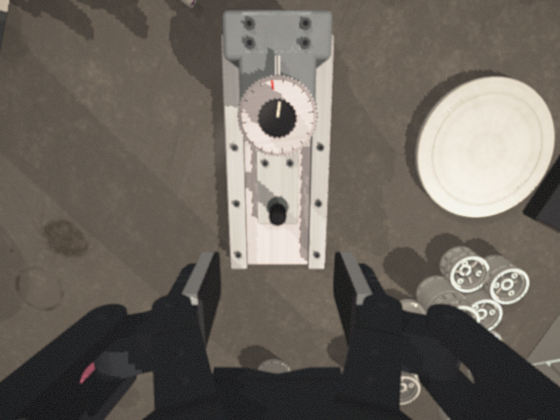

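View pics/i1.png

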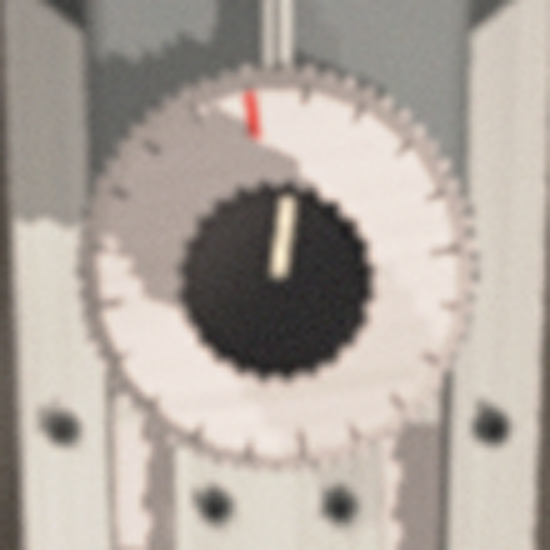

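The slide is home: the pull knob is now at (278,212), with the nest plate and housing under the head. The knob is centred at (277,118). Its white line points 0.1 rad clockwise of "up", and the red mark is at (272,84). Next I grip the knob and feel out the first free turn.

```bash
cat >> h.py <<'E'
KN=np.array([591.3,156.1])
def tq(n=6):
    T=[];F=[]
    for _ in range(n):
        T.append(env.current_ft_torque()); F.append(env.current_ft_force()); env.sleep(0.01)
    return np.mean(T,0),np.mean(F,0),np.std(T,0)
E
python3 - <<'E'
from h import *
env.move_pose([*KN,340],Q)
env.servo_line([*KN,309],Q,v=60); env.sleep(0.1)
T0,F0,_=tq(); print("before",T0.round(3),F0.round(2))
env.move_gripper(20,50); print("w",env.current_grip_width(),env.current_t(),env.current_tcp_pos())
T,F,s=tq(); print("grip",(T-T0).round(3),s.round(3),(F-F0).round(1))
np.savez("pics/base.npz",T0=T0,F0=F0)
j=np.array(env.current_joint_pos()); print(j.round(4)); np.save("pics/j0.npy",j)
for k in range(1,5):
    q=j.copy(); q[5]+=0.07*k; env.move_j(q); T,F,s=tq()
    print(round(0.07*k,2),round(env.current_joint_pos()[5]-j[5],4),"Tz",(T-T0).round(3),s[2].round(4),(F-F0).round(1),round(env.current_t(),2))
E
```

```text
before [ 0.002  0.025 -0.026] [ 0.04  0.02 -0.12]
w 23.367723824825564 22.5083 [591.18671768 156.04214176 309.47483544]
grip [-0.237  0.63   0.011] [0.035 0.037 0.014] [-4.  -1.5  5.8]
[ 1.3220e-01  2.7310e-01  1.4841e+00 -1.0000e-04  1.3843e+00 -2.5260e-01]
0.07 0.0679 Tz [-0.162  0.448  0.049] 0.03 [-2.5 -1.4  1.7] 22.86
0.14 0.137 Tz [-0.202  0.587  0.075] 0.0242 [-3.5 -1.2  3. ] 23.16
0.21 0.2068 Tz [-0.198  0.696  0.091] 0.0184 [-3.9 -1.5  3.2] 23.46
0.28 0.2768 Tz [-0.222  0.778  0.075] 0.0165 [-4.2 -1.   3.3] 23.76
```

Run:
```python
from h import *
b=np.load("pics/base.npz"); T0=b["T0"]; j=np.load("pics/j0.npy")
L=[(0.137,.075),(.2068,.091),(.2768,.075)]; hi=0
a=0.28
while a<1.85:
    a+=0.05; q=j.copy(); q[5]+=a; env.move_j(q); T,F,s=tq(12); tz=(T-T0)[2]
    L.append((env.current_joint_pos()[5]-j[5],tz))
    base=np.median([t for _,t in L[:max(3,len(L)-5)]])
    print(round(a,2),round(L[-1][0],3),"Tz",round(tz,3),"base",round(base,3),(F-b["F0"]).round(1),round(env.current_t(),2))
    if tz-base>0.065: break
np.save("pics/L.npy",L)
```

```text
0.33 0.328 Tz 0.149 base 0.075 [-4.8 -1.4  3.7] 24.11
```

Run:
```python
from h import *
b=np.load("pics/base.npz"); T0=b["T0"]; j=np.load("pics/j0.npy")
for i in range(3):
    T,F,s=tq(12); print("hold",(T-T0).round(3),s.round(3),(F-b["F0"]).round(1))
a=0.33
for k in range(2):
    a+=0.03; q=j.copy(); q[5]+=a; env.move_j(q)
    for i in range(2):
        T,F,s=tq(10); print(round(a,2),round(env.current_joint_pos()[5]-j[5],4),(T-T0)[2].round(3),(F-b["F0"]).round(1))
print(env.current_t())
```

```text
hold [-0.227  0.83   0.164] [0.029 0.034 0.031] [-4.7 -1.4  3.9]
hold [-0.225  0.84   0.163] [0.041 0.021 0.029] [-4.6 -1.2  4.1]
hold [-0.222  0.839  0.159] [0.029 0.027 0.033] [-4.8 -1.3  4. ]
0.36 0.36 0.184 [-4.8 -1.2  4.2]
0.36 0.3601 0.176 [-4.9 -1.1  4.3]
0.39 0.3901 0.177 [-5.  -1.2  4.3]
0.39 0.3901 0.179 [-5.  -1.3  4.3]
25.2417
```

Run:
```python
from h import *
b=np.load("pics/base.npz"); T0=b["T0"]; j=np.load("pics/j0.npy")
L=[(.36,.18),(.39,.178)]
a=0.39
while a<1.8:
    a+=0.05; q=j.copy(); q[5]+=a; env.move_j(q); env.sleep(0.08); T,F,s=tq(12); tz=(T-T0)[2]
    L.append((env.current_joint_pos()[5]-j[5],tz))
    base=np.median([t for _,t in L[:max(2,len(L)-4)]])
    print(round(a,2),round(L[-1][0],3),"Tz",round(tz,3),"base",round(base,3),(F-b["F0"]).round(1),round(env.current_t(),2))
    if tz-base>0.06: break
np.save("pics/L.npy",L)
```

```text
0.44 0.44 Tz 0.139 base 0.179 [-5.  -1.1  4.2] 25.68
0.49 0.49 Tz 0.132 base 0.179 [-5.1 -1.2  4.6] 26.11
0.54 0.54 Tz 0.134 base 0.179 [-5.  -1.3  4.4] 26.54
0.59 0.59 Tz 0.147 base 0.179 [-5.2 -1.4  4.7] 26.98
0.64 0.64 Tz 0.168 base 0.178 [-5.5 -1.2  4.7] 27.41
0.69 0.69 Tz 0.187 base 0.159 [-5.5 -1.1  4.8] 27.84
0.74 0.74 Tz 0.193 base 0.139 [-5.6 -1.3  5. ] 28.27
0.79 0.79 Tz 0.21 base 0.143 [-5.9 -1.3  5.4] 28.71
```

Run:
```python
from h import *
b=np.load("pics/base.npz"); T0=b["T0"]; j=np.load("pics/j0.npy")
for i in range(2):
    T,F,s=tq(12); print("hold",(T-T0)[2].round(3))
a=0.84; q=j.copy(); q[5]+=a; env.move_j(q); env.sleep(0.08)
for i in range(3):
    T,F,s=tq(12); print(a,round(env.current_joint_pos()[5]-j[5],4),"Tz",(T-T0)[2].round(3),(F-b["F0"]).round(1),round(env.current_t(),2))
```

```text
hold 0.201
hold 0.219
0.84 0.84 Tz 0.239 [-5.8 -1.2  5.4] 29.34
0.84 0.8401 Tz 0.236 [-6.  -1.3  5.5] 29.44
0.84 0.84 Tz 0.235 [-5.8 -1.5  5.1] 29.54
```

Run:
```python
from h import *
import pickle
t=np.array(env.current_tcp_pos()); env.move_gripper(50,50)
qr=env.current_tcp_rot()
env.servo_line([t[0],t[1],360],qr,v=120)
V=KNOB-60*EX
env.move_pose([*V,420],Q); env.sleep(0.1)
c=camera_params("wrist"); p,d=grab_frame("wrist"); cv2.imwrite("pics/k.png",p); np.save("pics/k.npy",d)
pickle.dump(c,open("pics/k.pkl","wb"))
cv2.imwrite("pics/k1.png",cv2.resize(p[62:172,222:332],None,fx=5,fy=5,interpolation=cv2.INTER_CUBIC))
s,_=grab_frame("scene"); cv2.imwrite("pics/k_s.png",cv2.resize(s[150:260,190:350],None,fx=5,fy=5,interpolation=cv2.INTER_CUBIC))
print(env.current_t(),env.current_tcp_pos())
f=lambda x,y,s=5,u0=222,v0=62:[u0+(x+.5)/s-.5,v0+(y+.5)/s-.5]
ci=pickle.load(open("pics/i.pkl","rb"))
a=onplane(ci,[f(288,200),f(278,274)],148);print("line before",np.degrees(np.arctan2(*(a[0]-a[1])[1::-1])))
```

```text
31.6083 [613.85354972 100.76457871 419.56001913]
line before 104.07479038790139
```

View pics/k1.png

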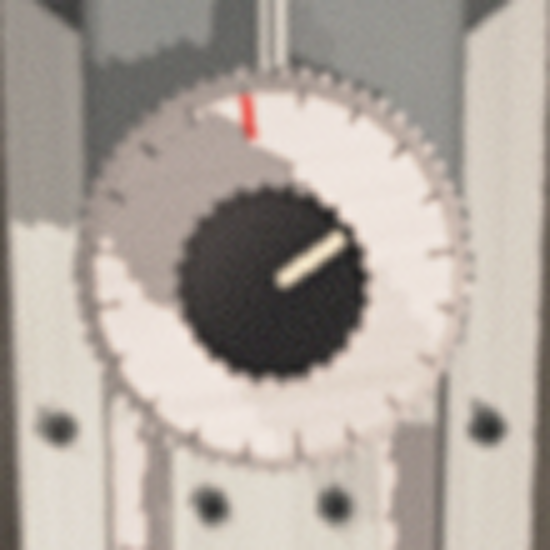

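View pics/k_s.png

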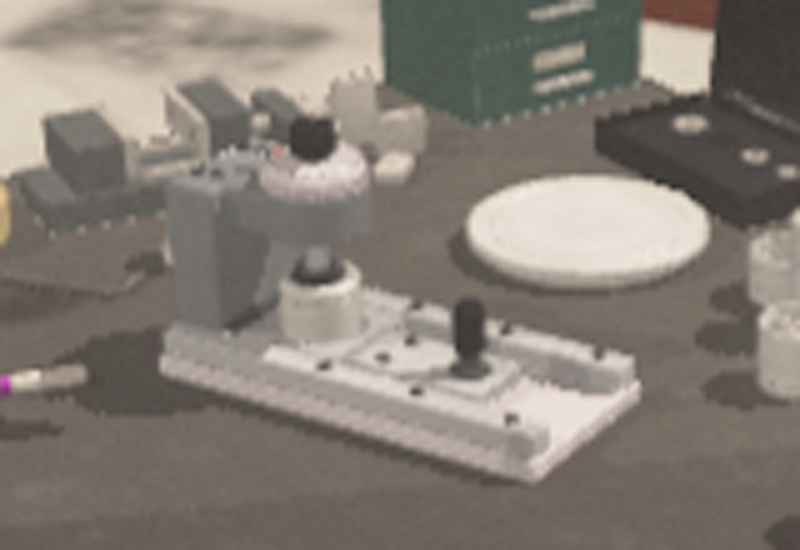

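View pics/k.png

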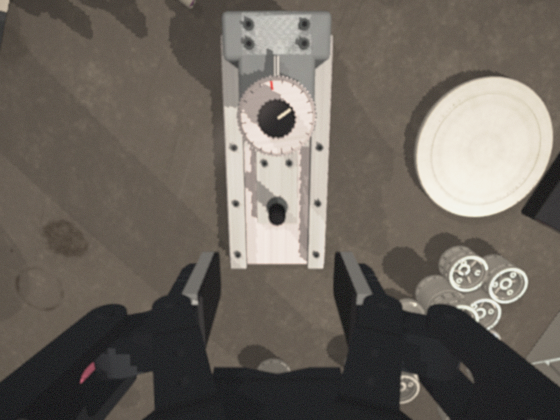

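The white line has turned clockwise by about 47.6° (0.83 rad), matching the wrist turn, so the grip did not slip. The red mark at (271,85) is unmoved relative to the fixture. The scene crop shows the foot on the housing at (318,270). I'm handing in.

Run:
```python
from h import *
order.finish_job(); print(env.current_t())
```

```text
the job is handed in; nothing more can be done
the job is handed in; nothing more can be done
```

The job is done and handed in at about 32 s of the 67 s allowed: housing loaded, slide home, foot clamped down on the housing, and the robot clear of everything. I estimate the clamping force at about 12.7 N. It rests on torque readings that did not all agree.

- **Housing:** I picked the bare aluminium housing at the front right and left both pink look-alikes alone. It reached the nest floor without touching the rim, and the depth reading showed it level with its flat face up.
- **Slide:** I pushed it by the pull knob to the hard stop. Travel was about 120 mm, and the push force jumped to 19 N at the end.
- **Clamp knob:** I turned it 0.84 rad clockwise by feel. The white line turned about 0.83 rad, so the fingers did not slip.
- **Clamping force:** Torque rose 0.10 N m above the free-turning level of about 0.135 N m.
    - Early readings taken with smaller turning steps gave a free level of up to 0.18 N m. On that baseline the force would be only about 7 N.
    - Judging by the angle turned since touch, it would be 13 to 17 N.
    - The torque also rose more slowly than the given stiffness predicts (0.34 instead of 0.48 N m per rad).
- **Last checks:** The scene picture shows the foot resting on the housing under the head. The ring's red mark is unmoved. I did not re-check the other parts on the plate one by one; I saw no sign of contact with any of them.

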